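Close the battery box of the modelling turntable

TASK

Put the orange cover back on the turntable's grey battery box: lay it flat on the open end of the box's deck with its tab pointing at the hood, then slide it along the rails until the tab clicks behind the ledge, and let go so that it stays shut against its spring contacts. Work gently: never press the cover on the box with more than 35 newtons in all, and leave the look-alike grey cover and everything else where it is.

Things in the scene. Friction and masses are not known exactly. Their poses are not given: they have to be found in the camera images.
- battery_box: Grey battery box fixed to the bench, 205 x 92, flat deck 45 above the bench. Its +x is the direction in which the cover slides shut. Origin: on the bench, under the middle of the cover's plate when that is nominally home; the box spans x -110 to +95, y -46 to +46. The cover's home is 0 to 12 further in +x than nominal (hidden catch, different each time), so it must be felt.
- entry (a point): Point on the deck top on the box's middle line, at box x -75 (axes as the box): lay the cover with its plate's middle over this point, grip centre 26 behind it, 24.5 above it. The deck is clear here. Yellow guides 12 high narrow from y +-42 (17 ahead of this point) to +-34 (67 ahead); then side walls at y +-34 (2 play each side of the cover).
- hood_mouth (a point): Middle of the hood's front edge at deck height, at box x +36 (axes as the box). Hood 21.5 high over the deck, covers box x 36 to 95 and hides ledge, spring contacts and rigid end stops. Yellow lips from 36 before this point up to it hold the cover's edges down: inwards to y +-28, underside 10.5 and top 14.5 above the deck.
- cover_grip (a point): Centre of the black upright grip of the loose orange cover (75 to 135 g); x points to its tab. Grip 14 thick along x, 36 wide along y, 31 high: take it from above, jaws closing along x. Plate 90 x 64, from 19 behind to 71 ahead of this point, its top 15.5 and its underside 24.5 below. A springy tab with red tooth, 20 wide, sticks out 28 more, its tooth 4 above the plate. Swaps places with the grey cover.
- tab (a joint): Bend of the cover's springy tab, rad: 0 relaxed, positive bent down; about 0.17 while its tooth passes under the ledge, near 0 again once clicked. Pushing takes about 1 N in the rails, 6 to 11 N while the tab bends, drops at the click; 1.5 mm later the cover meets rigid stops (grip centre then at box x -26 to -14).
- contacts (a joint): How far the copper spring contacts inside the hood are pressed in, m: 0 free, about 0.0065 with the cover latched, 0.008 with it pushed on the end stops. Spring about 2.3 N when latched. A cover stopped short, with its tab still bent under the ledge, may also press them part-way: shut means contacts pressed and tab relaxed.
- grey_cover: Look-alike plain grey cover of another device, 100 x 84 x 8 with a low rib, no tab; loose. Origin: centre of its underside. Leave it alone.
- cell1: Spent green battery cell with copper band standing on end, 26 diameter, 46 high. Origin: centre of its foot. Bystander.
- cell2: Second spent cell, same as the first. Bystander.
- brush: Brush lying on the bench, origin underneath it. Bystander.
- spatula: Modelling spatula lying on the bench, origin underneath it. Bystander.
Not all that is in view belongs to the job. What is meant by the part that bears cover_grip is not blue, and is the larger of those in its own colour. Leave any turquoise look-alike of the battery_box alone.

How it is judged:
On the way:
1. the orange cover lies flat on the entry deck of the box, in line with the rails (x of cover_grip in the frame of battery_box between -0.145 and -0.055 m and y of cover_grip in the frame of battery_box between -0.012 and 0.012 m and z of cover_grip in the frame of battery_box between 0.0645 and 0.0745 m and angle between the x axis of cover_grip and the x axis of battery_box, either way round below 0.2 rad), for 0.1 s.
At the end, for the whole second after the job is handed in: The cover, let go, lies in the rails (grip within 3.5 mm of the box's middle line, 3 mm of its height on the deck, 0.06 rad in line, grip centre beyond x -31 mm) and is latched: tab sprung back (under 0.09 rad), spring contacts kept pressed in by more than 4.5 mm, at rest (value of joint contacts above 0.0045 m and value of joint tab below 0.09 rad and x of cover_grip in the frame of battery_box above -0.031 m and y of cover_grip in the frame of battery_box between -0.0035 and 0.0035 m and z of cover_grip in the frame of battery_box between 0.0665 and 0.0725 m and angle between the x axis of cover_grip and the x axis of battery_box, either way round below 0.06 rad and velocity of joint contacts below 0.01 m/s); the robot touches nothing.
It fails at once if the cover is pressed on the battery box with more than 35 N in all (contact force between cover and battery_box above 35 N).
It fails at once if the grey cover or another bystander is moved by more than 30 mm (distance of any of grey_cover, cell1, cell2, spray, brush, spatula, mug, pot from where it was at the start of the episode above 0.03 m).
It also fails if it takes over 64 s, if anything falls off the work surface, if the arm or the gripper's body presses on something with over 40 N, if the wrist force passes 120 N, or if a joint passes its speed limit or range.

ROBOT

A 7-joint arm with a two-finger parallel gripper is mounted at the origin on the work surface. World frame = base frame: x ahead of the robot, y to its left, z up, the work surface at z = 0. Lengths are in m, angles in rad, forces in N, time in s.
With the tool pointing down it reaches from about 0.4 to 0.85 m from the base axis. Payload 10.4 kg.
Tool frame: the origin (TCP) lies midway between the tips of the shut fingers; the grasp point (between the pads) lies 19 mm behind it; z points along the fingers, x is the direction in which the jaws open and shut, and the axes are right-handed (so a half turn about z gives the same grasp; the last joint's range is limited). The gripper opens to 87 mm and grips with 3 to 60 N. Pads are 19 mm wide; open, the fingers measure 117 mm over their backs; the gripper's body (75 mm by 190 mm) begins 51 mm behind the grasp point.
Start: joints at [-1.161, 0.332, -0.065, 1.46, 0.022, 1.35, -0.088], TCP at [0.262, 0.567, 0.223] pointing down, gripper open.
Joint ranges: [-2.6, 2.6], [-0.5, 2.12], [-1.47, 1.34], [0.16, 2.42], [-1.27, 4.41], [0.06, 2.06], [-2.6, 2.6]. Speed limits (rad/s): [2.22, 2.22, 2.79, 2.79, 3.14, 3.14, 3.14].

INTERFACE

Orientations are given as a rotation vector (axis times angle).
In Python, from rig import env, vision gives the robot as it stands.
- The arm moves only by the tool send_rows, never from a script. Its argument "targets" is a list of rows, each a list of 7 numbers: the shift along the tool's x, y, z each as a share of 150 mm, from -1 to 1, then the turn, a rotation vector about the tool's x, y, z each as a share of pi rad, from -1 to 1, then the closure, from 0 (fully open) to 1 (shut). In form: [[tx, ty, tz, ax, ay, az, gripper], ...]. A call has exactly 10 rows; each row shifts and turns the commanded pose from where the row before left it, along the tool's axes as they then stand; what a row does not reach is not made up. A row lasts 1/12 s, in which the tool goes at most 41.7 mm and 7.16 degrees, less where a joint would pass 70% of its speed; a pose out of reach is approached as far as the arm can. A call with a number of a shift or a turn outside -1 to 1 is refused whole. A call with a gripper value outside its range is refused whole. The fingers move at their own pace and stop on an object; "force" is the grip in N (left out, the last holds). Time passes only in rows, so rows that do not move let the fingers close, or fill a call up. It gives the time, the measured TCP pose, the force and the opening at its end, in the units of the state.
- env.get_obs(): the state, without advancing time (a new reading comes with each control period).
- vision.grab_frame(name): name is "side" or "top" or "wrist"; returns (picture, depth): 384x512x3 uint8, red, green, blue; 384x512 float32, m along the optical axis (not along the pixel's ray), 0 where there is no reading.
- vision.camera_params(name): a dict with "K" (3x3 intrinsics, pixels), "camera_from_world" (4x4, takes a point from world to camera coordinates); the wrist camera has in their place "tool_from_camera" (4x4, takes a point from camera to tool coordinates, whose origin is the TCP and whose axes are the tool frame's). Camera axes: x right, y down, z forward; pixel columns grow to the right and rows downward; lengths in m; the calibration is good to about 2 mm. A picture is of the moment at which its call begins: read the wrist's pose just before it. camera_params takes no time and is no camera call.
- env.job_done(): hands the job in, once; it reports no verdict.
The state is a dict: "t": time; "joint_positions": joint angles; "joint_vel": joint speeds; "effort": joint torques, N m; "tool_pos": TCP position; "ee_rot": TCP orientation; "force": force on the tool from outside, world axes, zero at the start; "wrist_torque": the same for the moment, N m; "opening": finger opening in m.
Only numpy, scipy, OpenCV 4.12 (cv2) and the standard library are available. Lean on these libraries where they do the work, as an engineer would, in place of code of your own. Each camera call takes 0.05 s, during which the arm holds its last target. There are 200 camera calls.

## Working session

There is one attempt and no reset: what is moved stays moved. The work goes in short steps, Python scripts to look and compute and a tool call to move; the robot and the scene stay as the last step left them, time stands still between calls to the robot, and variables do not carry over. Pictures are saved under pics/ and viewed, about 8 in all and at most 12, crops included, and the job is handed in when it is done.

Besides the shell and the picture viewer there is one more tool, called as name(argument=value, ...) on one line, values as JSON. send_rows: Moves the arm, as the interface text tells. Shift numbers are shares of 150 mm and turn numbers shares of pi rad, none past 1 either way. Its arguments: {"type":"object","properties":{"targets":{"type":"array","items":{"type":"array","items":{"type":"number","minimum":-1,"maximum":1}}},"force":{"type":"number"}},"required":["targets"]}

```bash
mkdir -p pics; ls; cat > h.py <<'E'
import numpy as np, cv2
from scipy.spatial.transform import Rotation as R
from rig import env, vision
def cam(name,obs=None):
    p=vision.camera_params(name); K=np.array(p["K"])
    if name=="wrist":
        o=obs; T=np.eye(4); T[:3,:3]=R.from_rotvec(o["ee_rot"]).as_matrix(); T[:3,3]=o["tool_pos"]
        return K,T@np.array(p["tool_from_camera"])
    return K,np.linalg.inv(np.array(p["camera_from_world"]))
def grab(name):
    o=env.get_obs(); im,d=vision.grab_frame(name); K,T=cam(name,o); return im,d,K,T
def pts(d,K,T):
    v,u=np.mgrid[:d.shape[0],:d.shape[1]]
    c=np.stack([(u-K[0,2])/K[0,0]*d,(v-K[1,2])/K[1,1]*d,d],-1)
    return c@T[:3,:3].T+T[:3,3]
def ray(px,z,K,T):
    r=T[:3,:3]@np.array([(px[0]-K[0,2])/K[0,0],(px[1]-K[1,2])/K[1,1],1]); return T[:3,3]+r*(z-T[2,3])/r[2]
def save(im,n): cv2.imwrite("pics/"+n,im[...,::-1])
E
python3 - <<'E'
from h import *
a,d,K,T=grab("top"); save(a,"top0.png"); np.savez("top0.npz",a=a,d=d,K=K,T=T)
b,d,K,T=grab("side"); save(b,"side0.png"); np.savez("side0.npz",a=b,d=d,K=K,T=T)
o=env.get_obs(); print({k:np.round(v,3) for k,v in o.items()})
print(R.from_rotvec(o["ee_rot"]).as_matrix().round(3))
E
```

```text
pics
{'t': np.float64(0.1), 'joint_positions': array([-1.161,  0.333, -0.065,  1.461,  0.022,  1.35 , -0.089]), 'joint_vel': array([ 0.   , -0.001, -0.   , -0.003, -0.   ,  0.   ,  0.   ]), 'effort': array([ 1.0000e-03, -6.2454e+01,  2.5000e-02, -3.9071e+01, -6.1000e-02,
        3.7000e-02,  0.0000e+00]), 'tool_pos': array([0.262, 0.567, 0.222]), 'ee_rot': array([ 2.646e+00,  1.692e+00, -2.000e-03]), 'force': array([-0.236, -0.695,  0.107]), 'wrist_torque': array([ 0.033, -0.021,  0.002]), 'opening': np.float64(0.087)}
[[ 0.419  0.908 -0.   ]
 [ 0.908 -0.419 -0.001]
 [-0.001  0.    -1.   ]]
```

View pics/top0.png

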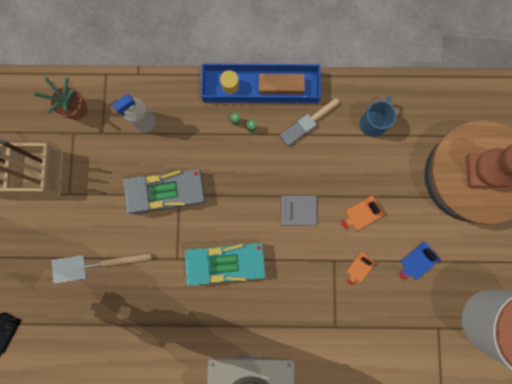

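View pics/side0.png

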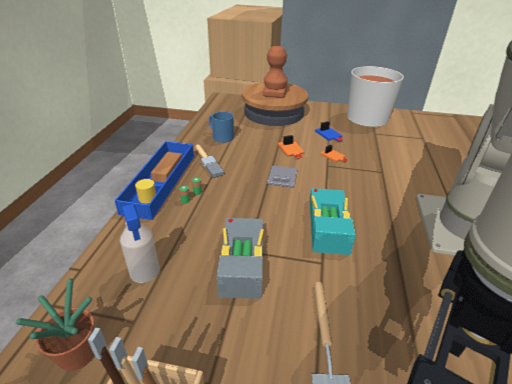

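The top view shows the grey box at about (163,191), the turquoise look-alike at (225,264), and orange covers at (363,213), the larger, and (360,268), with a blue one at (420,261). The side view agrees.

```bash
cat > m.py <<'E'
from h import *
z=np.load("top0.npz"); a,d,K,T=[z[k] for k in "adKT"]; P=pts(d,K,T)
print("cam",T[:3,3].round(3), "table z",np.median(P[230:240,300:400,2]))
hsv=cv2.cvtColor(a,cv2.COLOR_RGB2HSV)
m=((hsv[...,0]>4)&(hsv[...,0]<16)&(hsv[...,1]>200)&(hsv[...,2]>180)).astype(np.uint8)
n,l,s,c=cv2.connectedComponentsWithStats(m)
for i in range(1,n):
    if s[i,4]>60:
        q=P[l==i]; r=cv2.minAreaRect(q[:,:2].astype(np.float32)*1000); print(i,s[i],c[i].round(1),np.median(q,0).round(4),r)
zz=P[...,2]; reg=np.zeros_like(m); reg[160:225,115:215]=1
b=((zz>0.03)&(reg>0)).astype(np.uint8); q=P[b>0]; print("box",len(q),cv2.minAreaRect(q[:,:2].astype(np.float32)*1000),np.percentile(q[:,2],[5,25,50,75,95]).round(4))
h=((zz>0.06)&(reg>0)); q=P[h]; print("hood",len(q),q.mean(0).round(4),cv2.minAreaRect(q[:,:2].astype(np.float32)*1000))
c1=cv2.resize(a[155:230,110:220],None,fx=5,fy=5,interpolation=cv2.INTER_CUBIC); c2=cv2.resize(a[185:295,330:440],None,fx=3.4,fy=3.4,interpolation=cv2.INTER_CUBIC)
im=np.zeros((375+374,550,3),np.uint8); im[:375]=c1; im[375:375+c2.shape[0],:374]=c2
save(cv2.resize(im,None,fx=.8,fy=.8),"crop0.png")
E
python3 m.py
```

```text
cam [ 0.411 -0.022  1.214] table z -0.001067314200747349
box 2567 ((542.2801513671875, 154.6097412109375), (406.7015075683594, 166.05799865722656), 75.66777038574219) [0.0349 0.042  0.0458 0.0633 0.0678]
hood 816 [0.548  0.3006 0.106 ] ((517.7492065429688, 160.82522583007812), (406.9723815917969, 114.12834930419922), 75.48221588134766)
```

View pics/crop0.png

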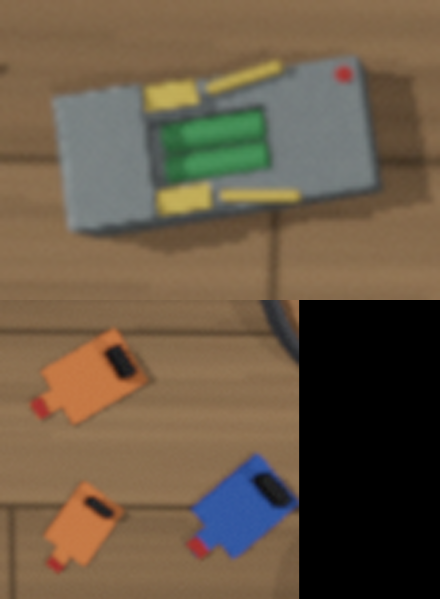

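The crop shows the hood at the left end of the box, with the lips next to it and the guides widening to the right. So box +x points image-left (world +y). The large orange cover's tab also points lower-left.

```bash
cat > m2.py <<'E'
from h import *
z=np.load("top0.npz"); a,d,K,T=[z[k] for k in "adKT"]; P=pts(d,K,T)
hsv=cv2.cvtColor(a,cv2.COLOR_RGB2HSV); print(hsv[218,358],hsv[190,135])
m=((hsv[...,0]>5)&(hsv[...,0]<13)&(hsv[...,1]>150)&(hsv[...,2]>170)).astype(np.uint8)
red=((hsv[...,0]<5)|(hsv[...,0]>172))&(hsv[...,1]>130)&(hsv[...,2]>110)
def on(mask,zp,nm):
    v,u=np.nonzero(mask); q=np.array([ray(x,zp,K,T) for x in zip(u,v)])[:,:2]
    r=cv2.minAreaRect((q*1000).astype(np.float32)); print(nm,len(q),q.mean(0).round(4),np.round(r[0],1),np.round(r[1],1),round(r[2],1)); return q
reg=lambda x0,y0,x1,y1:(lambda g:(g.__setitem__((slice(y0,y1),slice(x0,x1)),True),g)[1])(np.zeros(m.shape,bool))
big=reg(335,185,390,240)
on((m>0)&big,.009,"plate"); on(red&big,.009,"tooth")
print("plate z",np.median(P[(m>0)&big][:,2]))
on((hsv[...,2]<70)&big,.0335,"grip")
on((m>0)&reg(340,245,382,290),.009,"small")
bx=reg(118,165,210,220); zz=P[...,2]
near=bx&(P[...,1]>.1)&(P[...,1]<.45)
dk=near&(abs(zz-.045)<.005)&(hsv[...,1]<90); on(dk,.045,"deck")
hd=near&(abs(zz-.0665)<.005); q=on(hd,.0665,"hoodtop")
yl=(hsv[...,0]>20)&(hsv[...,0]<32)&(hsv[...,1]>120)&bx; 
n,l,s,c=cv2.connectedComponentsWithStats(yl.astype(np.uint8))
for i in range(1,n):
    if s[i,4]>15: on(l==i,.058,"yellow%s"%c[i].round())
on(red&bx,.045,"reddot")
E
python3 m2.py
```

```text
[ 12 166 197] [ 90  16 131]
plate 590 [ 0.5076 -0.3042] [ 509.  -308.2] [ 62.8 102.6] 29.9
tooth 23 [ 0.4794 -0.258 ] [ 479.  -257.7] [17.2 10.1] 25.8
plate z 0.00797999879870015
grip 64 [ 0.5258 -0.335 ] [ 525.5 -335.4] [30.9 15.6] 32.6
small 378 [ 0.3569 -0.2943] [ 358.6 -296.9] [48.9 80.4] 53.2
deck 983 [0.5721 0.1932] [564.9 243. ] [ 92.3 205.2] 10.0
hoodtop 739 [0.5523 0.3135] [560.5 268.6] [ 92.3 153.4] 9.6
yellow[172. 173.] 53 [0.6115 0.2208] [611.4 221.8] [ 8. 49.] 19.3
yellow[152. 178.] 76 [0.5982 0.2739] [598.3 274.1] [16.6 33.1] 0.5
yellow[156. 204.] 69 [0.5257 0.2614] [526.3 260.6] [15.7 33.2] 10.0
yellow[175. 204.] 39 [0.5285 0.2076] [527.4 208.8] [ 5.4 48.9] 0.5
reddot 8 [0.6153 0.1576] [615.3 157.6] [6.  5.9] 45.7
```

```bash
cat > plan.py <<'E'
# plan(x,y,z,yawdeg,n): one constant row (tool axes) that repeated n times leads from the present pose to the target
import sys
from h import *
def plan(x,y,z,yaw,n,start=None):
    o=env.get_obs(); M=R.from_rotvec(o["ee_rot"]).as_matrix(); p=o["tool_pos"]; y0=np.degrees(np.arctan2(M[1,0],M[0,0]))
    if start: p,y0=np.array(start[:3]),start[3]
    dy=(yaw-y0+180)%360-180 if n else 0
    st=dy/n; D=complex(x-p[0],y-p[1])
    S=sum(np.exp(1j*np.radians(y0+k*st)) for k in range(n)); w=D/S
    row=[w.real/.15,-w.imag/.15,-(z-p[2])/n/.15,0,0,-st/180]
    print("from",np.round(p,4),round(y0,2),"tilt",M[2,2].round(5),"row x%d"%n,np.round(row,4).tolist(),"mm/row",round(abs(w)*1000,1),"deg",round(st,2))
if __name__=="__main__":
    a=list(map(float,sys.argv[1:6])); s=list(map(float,sys.argv[6:10])) or None; plan(*a[:4],int(a[4]),s)
E
python3 plan.py .56 .12 .25 0 20; python3 plan.py .526 -.335 .20 -60 20 .56 .12 .25 0
```

```text
from [0.262  0.5671 0.2218] 65.2 tilt -1.0 row x20 [-0.0018, 0.1891, -0.0094, 0.0, 0.0, 0.0181] mm/row 28.4 deg -3.26
from [0.56 0.12 0.25] 0.0 tilt -1.0 row x20 [0.0653, 0.1452, 0.0167, 0.0, 0.0, 0.0167] mm/row 23.9 deg -3.0
```

send_rows(targets=[[-0.002,0.189,-0.0094,0,0,0.0181,0],[-0.002,0.189,-0.0094,0,0,0.0181,0],[-0.002,0.189,-0.0094,0,0,0.0181,0],[-0.002,0.189,-0.0094,0,0,0.0181,0],[-0.002,0.189,-0.0094,0,0,0.0181,0],[-0.002,0.189,-0.0094,0,0,0.0181,0],[-0.002,0.189,-0.0094,0,0,0.0181,0],[-0.002,0.189,-0.0094,0,0,0.0181,0],[-0.002,0.189,-0.0094,0,0,0.0181,0],[-0.002,0.189,-0.0094,0,0,0.0181,0]])

```text
t: 0.93
tool_pos: [0.4769, 0.3861, 0.2362]
ee_rot: [3.016, 0.878, -0.001]
force: [0.2, 0.4, -0.2]
opening: 0.0872
```

send_rows(targets=[[-0.002,0.189,-0.0094,0,0,0.0181,0],[-0.002,0.189,-0.0094,0,0,0.0181,0],[-0.002,0.189,-0.0094,0,0,0.0181,0],[-0.002,0.189,-0.0094,0,0,0.0181,0],[-0.002,0.189,-0.0094,0,0,0.0181,0],[-0.002,0.189,-0.0094,0,0,0.0181,0],[-0.002,0.189,-0.0094,0,0,0.0181,0],[-0.002,0.189,-0.0094,0,0,0.0181,0],[-0.002,0.189,-0.0094,0,0,0.0181,0],[-0.002,0.189,-0.0094,0,0,0.0181,0]])

```text
t: 1.77
tool_pos: [0.5596, 0.1188, 0.2504]
ee_rot: [3.141, -0.003, -0.001]
force: [-0.2, -0.4, -0.3]
opening: 0.087
```

send_rows(targets=[[0.0653,0.1452,0.0167,0,0,0.0167,0],[0.0653,0.1452,0.0167,0,0,0.0167,0],[0.0653,0.1452,0.0167,0,0,0.0167,0],[0.0653,0.1452,0.0167,0,0,0.0167,0],[0.0653,0.1452,0.0167,0,0,0.0167,0],[0.0653,0.1452,0.0167,0,0,0.0167,0],[0.0653,0.1452,0.0167,0,0,0.0167,0],[0.0653,0.1452,0.0167,0,0,0.0167,0],[0.0653,0.1452,0.0167,0,0,0.0167,0],[0.0653,0.1452,0.0167,0,0,0.0167,0]])

```text
t: 2.6
tool_pos: [0.6035, -0.1127, 0.2251]
ee_rot: [3.033, -0.817, -0.001]
force: [0.2, 0.3, -1.1]
opening: 0.0867
```

send_rows(targets=[[0.0653,0.1452,0.0167,0,0,0.0167,0],[0.0653,0.1452,0.0167,0,0,0.0167,0],[0.0653,0.1452,0.0167,0,0,0.0167,0],[0.0653,0.1452,0.0167,0,0,0.0167,0],[0.0653,0.1452,0.0167,0,0,0.0167,0],[0.0653,0.1452,0.0167,0,0,0.0167,0],[0.0653,0.1452,0.0167,0,0,0.0167,0],[0.0653,0.1452,0.0167,0,0,0.0167,0],[0.0653,0.1452,0.0167,0,0,0.0167,0],[0.0653,0.1452,0.0167,0,0,0.0167,0]])

```text
t: 3.43
tool_pos: [0.5248, -0.3352, 0.2001]
ee_rot: [2.718, -1.576, -0.001]
force: [0.6, -0.1, -0.5]
opening: 0.087
```

```bash
python3 - <<'E'
from h import *
o=env.get_obs();print(o["t"],o["tool_pos"].round(4),o["joint_positions"].round(2)); M=R.from_rotvec(o["ee_rot"]).as_matrix();print(M.round(3))
a,d,K,T=grab("wrist"); save(a,"w1.png"); np.savez("w1.npz",a=a,d=d,K=K,T=T)
E
```

```text
3.4333 [ 0.5248 -0.3352  0.2001] [-0.06  0.4   0.74  1.53 -0.28  1.31 -0.35]
[[ 0.497 -0.868 -0.001]
 [-0.868 -0.497  0.   ]
 [-0.001  0.    -1.   ]]
```

View pics/w1.png

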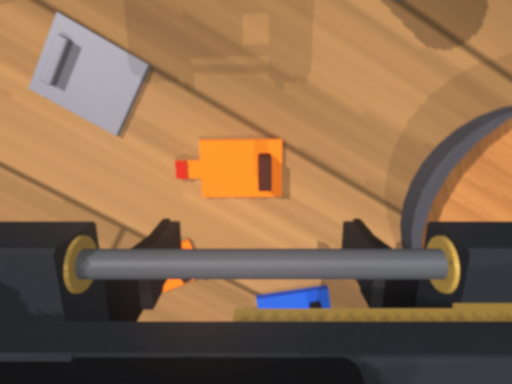

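The wrist picture shows the orange cover at (241,168) with its grip at (265,172) and its tooth at (181,169). The grey cover is at (90,72) and the turntable rim at x>400, both clear of the path.

```bash
cat > m3.py <<'E'
from h import *
z=np.load("w1.npz"); a,d,K,T=[z[k] for k in "adKT"]
hsv=cv2.cvtColor(a,cv2.COLOR_RGB2HSV)
reg=np.zeros(d.shape,bool); reg[120:210,160:300]=1
def on(mask,zp,nm):
    v,u=np.nonzero(mask&reg); q=np.array([ray(x,zp,K,T) for x in zip(u,v)])[:,:2]
    r=cv2.minAreaRect((q*1000).astype(np.float32)); print(nm,len(q),q.mean(0).round(4),np.round(r[0],1),np.round(r[1],1),round(r[2],1))
red=((hsv[...,0]<4)|(hsv[...,0]>172))&(hsv[...,1]>150)
o=(hsv[...,0]>=6)&(hsv[...,0]<14)&(hsv[...,1]>210)&(hsv[...,2]>190); o[:,:201]=0
on(o,.009,"plate"); on(red,.013,"tooth"); on(hsv[...,2]<60,.039,"grip top")
E
python3 m3.py; python3 plan.py .526 -.335 .10 -60 10
```

```text
plate 251 [ 0.5285 -0.3483] [ 523.8 -343.9] [48.  25.6] 30.6
tooth 124 [ 0.4796 -0.2593] [ 479.9 -259.3] [16.7  8.8] 26.3
from [ 0.5207 -0.3403  0.2   ] -60.8 tilt -1.0 row x10 [-0.0013, -0.0048, 0.0666, 0.0, 0.0, -0.0004] mm/row 0.8 deg 0.08Traceback (most recent call last):
  File "m3.py", line 10, in <module>
    on(o,.009,"plate"); on(red,.013,"tooth"); on(hsv[...,2]<60,.039,"grip top")
                                              ~~^^^^^^^^^^^^^^^^^^^^^^^^^^^^^^^
  File "m3.py", line 6, in on
    v,u=np.nonzero(mask&reg); q=np.array([ray(x,zp,K,T) for x in zip(u,v)])[:,:2]
                                ~~~~~~~~~~~~~~~~~~~~~~~~~~~~~~~~~~~~~~~~~~~^^^^^^
IndexError: too many indices for array: array is 1-dimensional, but 2 were indexed
```

```bash
sed -i 's/hsv\[...,2\]<60,.039/hsv[...,2]<100,.039/; s/&(hsv\[...,1\]>210)&(hsv\[...,2\]>190)/\&(hsv[...,1]>205)\&(hsv[...,2]>170)/; s/<14)/<17)/' m3.py; python3 - <<'E'
from h import *
z=np.load("w1.npz");h=cv2.cvtColor(z["a"],cv2.COLOR_RGB2HSV);print(h[168,225],h[150,210],h[172,264],h[165,265],h[220,220],h[130,220])
E
python3 m3.py
```

```text
[ 16 209 254] [ 16 209 254] [  6 135 106] [  7 134 105] [ 14 132 210] [ 14 139 204]
plate 3720 [ 0.5129 -0.3118] [ 513.  -315.2] [61.6 88.5] 31.0
tooth 124 [ 0.4796 -0.2593] [ 479.9 -259.3] [16.7  8.8] 26.3
grip top 12 [ 0.5424 -0.3305] [ 542.5 -329.9] [1.9 6.4] 11.3
```

send_rows(targets=[[0,0,0.05,0,0,0,0],[0,0,0.05,0,0,0,0],[0,0,0.05,0,0,0,0],[0,0,0.05,0,0,0,0],[0,0,0.05,0,0,0,0],[0,0,0.05,0,0,0,0],[0,0,0.05,0,0,0,0],[0,0,0.05,0,0,0,0],[0,0,0,0,0,0,0],[0,0,0,0,0,0,0]])

```text
t: 4.32
tool_pos: [0.5253, -0.3343, 0.1402]
ee_rot: [2.72, -1.573, -0.001]
force: [-0.5, -1.0, 0.2]
opening: 0.087
```

```bash
python3 plan.py .526 -.335 .10 -60 10
```

```text
from [ 0.5253 -0.3343  0.1402] -60.08 tilt -1.0 row x10 [0.0006, -0.0002, 0.0268, 0.0, 0.0, -0.0] mm/row 0.1 deg 0.01
```

```bash
python3 plan.py .526 -.3365 .014 -59.5 9
```

```text
from [ 0.5253 -0.3343  0.1402] -60.08 tilt -1.0 row x9 [0.0017, 0.0004, 0.0935, 0.0, 0.0, -0.0004] mm/row 0.3 deg 0.06
```

send_rows(targets=[[0.0017,0.0004,0.0935,0,0,-0.0004,0],[0.0017,0.0004,0.0935,0,0,-0.0004,0],[0.0017,0.0004,0.0935,0,0,-0.0004,0],[0.0017,0.0004,0.0935,0,0,-0.0004,0],[0.0017,0.0004,0.0935,0,0,-0.0004,0],[0.0017,0.0004,0.0935,0,0,-0.0004,0],[0.0017,0.0004,0.0935,0,0,-0.0004,0],[0.0017,0.0004,0.0935,0,0,-0.0004,0],[0.0017,0.0004,0.0935,0,0,-0.0004,0],[0,0,0,0,0,0,0]])

```text
t: 5.15
tool_pos: [0.5247, -0.3357, 0.011]
ee_rot: [2.728, -1.557, -0.007]
force: [-0.4, -0.7, 0.1]
opening: 0.087
```

send_rows(targets=[[0,0,0,0,0,0,0.5],[0,0,0,0,0,0,0.7],[0,0,0,0,0,0,0.8],[0,0,0,0,0,0,0.9],[0,0,0,0,0,0,1],[0,0,0,0,0,0,1],[0,0,0,0,0,0,1],[0,0,0,0,0,0,1],[0,0,0,0,0,0,1],[0,0,0,0,0,0,1]], force=25)

```text
t: 5.98
tool_pos: [0.5262, -0.3367, 0.0144]
ee_rot: [-2.728, 1.557, 0.0]
force: [-0.2, -0.4, 0.5]
opening: 0.0284
```

send_rows(targets=[[0,0,0,0,0,0,1],[0,0,0,0,0,0,1],[0,0,0,0,0,0,1],[0,0,0,0,0,0,1],[0,0,0,0,0,0,1],[0,0,0,0,0,0,1],[0,0,-0.03,0,0,0,1],[0,0,-0.1,0,0,0,1],[0,0,-0.1,0,0,0,1],[0,0,-0.1,0,0,0,1]])

```text
t: 6.82
tool_pos: [0.5259, -0.3366, 0.0645]
ee_rot: [2.728, -1.557, -0.001]
force: [-0.7, -0.5, -1.4]
opening: 0.0137
```

```bash
python3 - <<'E'
from h import *
o=env.get_obs();print(o["t"],o["tool_pos"].round(4),o["opening"],o["force"].round(2))
a,d,K,T=grab("wrist"); save(a[:384],"w2.png"); np.savez("w2.npz",a=a,d=d,K=K,T=T)
E
python3 plan.py .60 -.10 .20 -70 15;python3 plan.py .5811 .1509 .16 -80 15 .60 -.10 .20 -70
```

```text
6.8167 [ 0.5259 -0.3366  0.0645] 0.013739360649249266 [-0.69 -0.5  -1.39]
from [ 0.5273 -0.3377  0.0677] -59.45 tilt -0.99999 row x15 [-0.0814, -0.0749, -0.0588, 0.0, 0.0, 0.0039] mm/row 16.6 deg -0.7
from [ 0.6 -0.1  0.2] -70.0 tilt -0.99999 row x15 [-0.1099, -0.0214, 0.0178, 0.0, 0.0, 0.0037] mm/row 16.8 deg -0.67
```

View pics/w2.png

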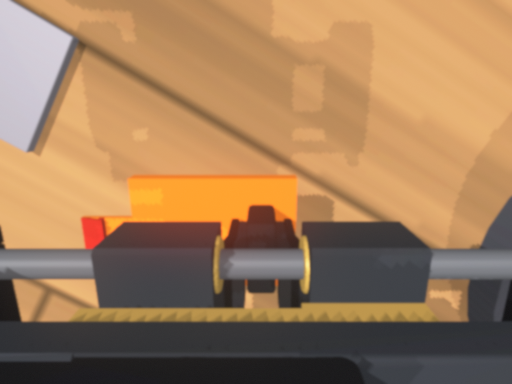

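The cover is held (opening 13.7 mm). Its plate edge at row ~176 is level, so it is aligned with the jaws. Next I'll measure its lateral offset in the tool and travel to the box.

```bash
python3 - <<'E'
from h import *
z=np.load("w2.npz"); a,K=z["a"],z["K"]; Tc=np.array(vision.camera_params("wrist")["tool_from_camera"])
h=cv2.cvtColor(a,cv2.COLOR_RGB2HSV); m=(h[...,1]>195)&(h[...,2]>150)&(h[...,0]<20)
def tool(u,v,zt=.0054):
    r=Tc[:3,:3]@np.array([(u-K[0,2])/K[0,0],(v-K[1,2])/K[1,1],1]); return Tc[:3,3]+r*(zt-Tc[2,3])/r[2]
e=np.array([tool(u,np.nonzero(m[150:215,u])[0][0]+150) for u in range(138,290,4)])
print("edge y,slope",np.polyfit(e[:,0],e[:,1],1))
x=[[tool(np.nonzero(m[v,100:330])[0][[0,-1]][k]+100,v)[0] for v in range(182,200,4)] for k in (0,1)]
print("ends x",np.median(x,1))
E
```

```text
edge y,slope [-0.00074249 -0.03278071]
ends x [-0.06992519  0.01840017]
```

send_rows(targets=[[-0.0814,-0.0749,-0.0588,0,0,0.0039,1],[-0.0814,-0.0749,-0.0588,0,0,0.0039,1],[-0.0814,-0.0749,-0.0588,0,0,0.0039,1],[-0.0814,-0.0749,-0.0588,0,0,0.0039,1],[-0.0814,-0.0749,-0.0588,0,0,0.0039,1],[-0.0814,-0.0749,-0.0588,0,0,0.0039,1],[-0.0814,-0.0749,-0.0588,0,0,0.0039,1],[-0.0814,-0.0749,-0.0588,0,0,0.0039,1],[-0.0814,-0.0749,-0.0588,0,0,0.0039,1],[-0.0814,-0.0749,-0.0588,0,0,0.0039,1]])

```text
t: 7.7
tool_pos: [0.5696, -0.1758, 0.1523]
ee_rot: [-2.627, 1.722, 0.001]
force: [1.0, -0.5, -1.6]
opening: 0.014
```

send_rows(targets=[[-0.0814,-0.0749,-0.0588,0,0,0.0039,1],[-0.0814,-0.0749,-0.0588,0,0,0.0039,1],[-0.0814,-0.0749,-0.0588,0,0,0.0039,1],[-0.0814,-0.0749,-0.0588,0,0,0.0039,1],[-0.0814,-0.0749,-0.0588,0,0,0.0039,1],[-0.11,-0.0214,0.0178,0,0,0.0037,1],[-0.11,-0.0214,0.0178,0,0,0.0037,1],[-0.11,-0.0214,0.0178,0,0,0.0037,1],[-0.11,-0.0214,0.0178,0,0,0.0037,1],[-0.11,-0.0214,0.0178,0,0,0.0037,1]])

```text
t: 8.53
tool_pos: [0.587, -0.0149, 0.1825]
ee_rot: [-2.52, 1.876, 0.001]
force: [0.2, -0.6, -1.2]
opening: 0.0136
```

send_rows(targets=[[-0.11,-0.0214,0.0178,0,0,0.0037,1],[-0.11,-0.0214,0.0178,0,0,0.0037,1],[-0.11,-0.0214,0.0178,0,0,0.0037,1],[-0.11,-0.0214,0.0178,0,0,0.0037,1],[-0.11,-0.0214,0.0178,0,0,0.0037,1],[-0.11,-0.0214,0.0178,0,0,0.0037,1],[-0.11,-0.0214,0.0178,0,0,0.0037,1],[-0.11,-0.0214,0.0178,0,0,0.0037,1],[-0.11,-0.0214,0.0178,0,0,0.0037,1],[0,0,0,0,0,0,1]])

```text
t: 9.37
tool_pos: [0.5784, 0.1396, 0.1578]
ee_rot: [2.423, -1.999, -0.003]
force: [-1.5, 2.0, -1.4]
opening: 0.0141
```

```bash
python3 - <<'E'
from h import *
o=env.get_obs();print(o["t"],o["tool_pos"].round(4),o["joint_positions"].round(2),o["force"].round(2),o["opening"])
a,d,K,T=grab("wrist"); save(a,"w3.png"); np.savez("w3.npz",a=a,d=d,K=K,T=T)
E
python3 plan.py .5811 .1509 .10 -80 10
```

```text
9.3667 [0.5784 0.1396 0.1578] [-0.82  0.35  0.63  1.66 -0.22  1.21 -1.52] [-1.55  1.97 -1.4 ] 0.014071483793977132
from [0.5787 0.1373 0.1581] -79.1 tilt -1.0 row x10 [-0.0086, -0.0032, 0.0388, 0.0, 0.0, 0.0005] mm/row 1.4 deg -0.09
```

View pics/w3.png

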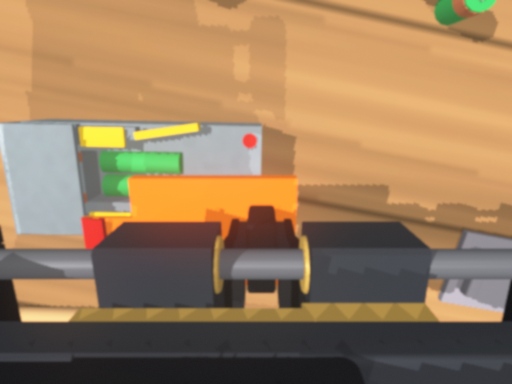

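The picture shows the cover in the grip and the box below and ahead of it. The box's far deck edge is at row ~124 and its entry end at col ~262, with the red dot at (250,141). I'll refine the box pose from this view.

```bash
python3 - <<'E'
from h import *
z=np.load("w3.npz"); a,d,K,T=[z[k] for k in "adKT"]; P=pts(d,K,T); Z=P[...,2]
h=cv2.cvtColor(a,cv2.COLOR_RGB2HSV)
o=np.array([.5636,.2504]); th=np.radians(100); ex=np.array([np.cos(th),np.sin(th)]); ey=np.array([-ex[1],ex[0]])
def bx(p): q=p[:2]-o; return np.array([q@ex,q@ey])*1000
# far edge of the deck: first pixel going down with depth at deck height
e=[];
for u in range(205,258,3):
    c=np.nonzero(abs(Z[100:160,u]-.045)<.006)[0]
    if len(c): v=c[0]+100; e.append(bx(ray((u,v-.5),.045,K,T)))
e=np.array(e); print("deck far edge",np.median(e[:,1]),"slope deg",np.degrees(np.polyfit(e[:,0],e[:,1],1)[0]), "deckz",np.median(Z[150:170,210:240]))
e=[]
for v in range(130,172,3):
    c=np.nonzero(abs(Z[v,200:300]-.045)<.006)[0]
    if len(c): e.append(bx(ray((c[-1]+200.5,v),.045,K,T)))
print("entry end x",np.median(np.array(e),0))
e=[]
for u in range(8,74,4):
    c=np.nonzero(abs(Z[95:200,u]-.0665)<.006)[0]
    if len(c): e.append(bx(ray((u,c[0]+94.5),.0665,K,T)))
e=np.array(e); print("hood far edge",np.median(e[:,1]),np.degrees(np.polyfit(e[:,0],e[:,1],1)[0]))
e=[]
for v in range(135,225,5):
    c=np.nonzero(abs(Z[v,:140]-.0665)<.006)[0]
    if len(c): e.append(bx(ray((c[-1]+.5,v),.0665,K,T)))
print("hood mouth x",np.array(e).round(1)[::3].tolist())
y=(h[...,0]>22)&(h[...,0]<34)&(h[...,1]>150)&(Z>.05)&(Z<.065)
n,l,s,c=cv2.connectedComponentsWithStats(y.astype(np.uint8))
for i in range(1,n):
    if s[i,4]>60:
        q=np.array([bx(p) for p in P[l==i]]); print(c[i].round(),np.percentile(q,[2,98],axis=0).round(1).tolist(),np.median(P[l==i][:,2]).round(4))
E
```

```text
deck far edge -47.45810274838863 slope deg 0.3804118301568805 deckz 0.045181228869477036
entry end x [-111.16751046  -26.8896929 ]
hood far edge -47.86805668154134 0.24289871543817795
hood mouth x [[-3.2, -39.4], [33.3, -27.0], [33.3, -15.0], [33.3, -2.8], [33.3, 9.8], [33.2, 22.7]]
[167. 131.] [[-59.5, -48.1], [-10.4, -37.1]] 0.0572
[102. 136.] [[-0.5, -44.5], [33.6, -29.7]] 0.0597
[110. 214.] [[0.9, 26.6], [31.1, 29.5]] 0.0597
```

```bash
python3 plan.py .5821 .1500 .068 -79.7 10
```

```text
from [0.5787 0.1373 0.1581] -79.1 tilt -1.0 row x10 [-0.0079, -0.0038, 0.0601, 0.0, 0.0, 0.0003] mm/row 1.3 deg -0.06
```

send_rows(targets=[[-0.01,-0.0045,0.06,0,0,0.0004,1],[-0.01,-0.0045,0.06,0,0,0.0004,1],[-0.01,-0.0045,0.06,0,0,0.0004,1],[-0.01,-0.0045,0.06,0,0,0.0004,1],[-0.01,-0.0045,0.06,0,0,0.0004,1],[-0.01,-0.0045,0.06,0,0,0.0004,1],[-0.01,-0.0045,0.06,0,0,0.0004,1],[0,0,0.06,0,0,0,1],[0,0,0,0,0,0,1],[0,0,0,0,0,0,1]])

```text
t: 10.25
tool_pos: [0.5819, 0.1462, 0.0863]
ee_rot: [2.409, -2.014, -0.001]
force: [-0.5, -0.5, -1.0]
opening: 0.0141
```

```bash
python3 -c "
from h import *
print(env.get_obs()['force'])"; python3 plan.py .5821 .1500 .0625 -79.7 8
```

```text
[-0.49532691 -0.48418798 -1.04083013]
from [0.5819 0.1462 0.0863] -79.8 tilt -1.0 row x8 [-0.0031, -0.0008, 0.0198, 0.0, 0.0, -0.0001] mm/row 0.5 deg 0.01
```

send_rows(targets=[[-0.0031,-0.0008,0.0198,0,0,0,1],[-0.0031,-0.0008,0.0198,0,0,0,1],[-0.0031,-0.0008,0.0198,0,0,0,1],[-0.0031,-0.0008,0.0198,0,0,0,1],[-0.0031,-0.0008,0.0198,0,0,0,1],[-0.0031,-0.0008,0.0198,0,0,0,1],[-0.0031,-0.0008,0.0198,0,0,0,1],[-0.0031,-0.0008,0.0198,0,0,0,1],[0,0,0,0,0,0,1],[0,0,0,0,0,0,1]])

```text
t: 11.08
tool_pos: [0.5823, 0.1503, 0.0629]
ee_rot: [2.41, -2.015, -0.0]
force: [0.3, -0.2, -1.0]
opening: 0.0138
```

send_rows(targets=[[0,0,0.003,0,0,0,1],[0,0,0.003,0,0,0,1],[0,0,0.003,0,0,0,1],[0,0,0.003,0,0,0,1],[0,0,0,0,0,0,1],[0,0,0,0,0,0,1],[0,0,0,0,0,0,1],[0,0,0,0,0,0,1],[0,0,0,0,0,0,1],[0,0,0,0,0,0,1]])

```text
t: 11.92
tool_pos: [0.5824, 0.1503, 0.0613]
ee_rot: [-2.41, 2.015, 0.0]
force: [-0.8, -0.1, -1.3]
opening: 0.0138
```

send_rows(targets=[[0,0,0.003,0,0,0,1],[0,0,0.003,0,0,0,1],[0,0,0.003,0,0,0,1],[0,0,0,0,0,0,1],[0,0,0,0,0,0,1],[0,0,0,0,0,0,1],[0,0,0,0,0,0,1],[0,0,0,0,0,0,1],[0,0,0,0,0,0,1],[0,0,0,0,0,0,1]])

```text
t: 12.75
tool_pos: [0.5824, 0.1503, 0.0599]
ee_rot: [-2.41, 2.015, 0.0]
force: [0.8, -0.8, -1.2]
opening: 0.0137
```

send_rows(targets=[[0,0,0.002,0,0,0,1],[0,0,0.002,0,0,0,1],[0,0,0,0,0,0,1],[0,0,0,0,0,0,1],[0,0,0,0,0,0,1],[0,0,0,0,0,0,1],[0,0,0,0,0,0,1],[0,0,0,0,0,0,1],[0,0,0,0,0,0,1],[0,0,0,0,0,0,1]])

```text
t: 13.58
tool_pos: [0.5824, 0.1503, 0.0594]
ee_rot: [-2.41, 2.015, 0.0]
force: [-0.8, -0.6, 0.1]
opening: 0.0142
```

The deck now carries the cover's weight (force z went from −1.2 to 0). I'll slide with a softer grip so the guides can centre it.

send_rows(targets=[[0,0,0,0,0,0,1],[-0.01,0,0,0,0,0,1],[-0.027,0,0,0,0,0,1],[-0.027,0,0,0,0,0,1],[-0.027,0,0,0,0,0,1],[-0.027,0,0,0,0,0,1],[-0.027,0,0,0,0,0,1],[-0.01,0,0,0,0,0,1],[0,0,0,0,0,0,1],[0,0,0,0,0,0,1]], force=10)

```text
t: 14.42
tool_pos: [0.5782, 0.1737, 0.0593]
ee_rot: [-2.411, 2.014, 0.0]
force: [0.1, 1.7, 0.4]
opening: 0.0136
```

send_rows(targets=[[-0.01,0,0,0,0,0,1],[-0.02,0,0,0,0,0,1],[-0.02,0,0,0,0,0,1],[-0.02,0,0,0,0,0,1],[-0.02,0,0,0,0,0,1],[-0.02,0,0,0,0,0,1],[-0.01,0,0,0,0,0,1],[0,0,0,0,0,0,1],[0,0,0,0,0,0,1],[0,0,0,0,0,0,1]])

```text
t: 15.25
tool_pos: [0.575, 0.1913, 0.0593]
ee_rot: [-2.41, 2.014, 0.001]
force: [-0.2, 0.9, 0.2]
opening: 0.0141
```

```bash
cat > st.py <<'E'
from h import *
o0=np.array([.5636,.2504]); th=np.radians(100.0); ex=np.array([np.cos(th),np.sin(th)]); ey=np.array([-ex[1],ex[0]])
o=env.get_obs(); q=(o["tool_pos"][:2]-o0); f=o["force"][:2]; M=R.from_rotvec(o["ee_rot"]).as_matrix()
print("t",o["t"].round(2),"box x,y mm",(q@ex*1000).round(2),(q@ey*1000).round(2),"z",o["tool_pos"][2].round(4),"yaw",np.degrees(np.arctan2(M[1,0],M[0,0])).round(2),"F along,lat,z",(f@ex).round(2),(f@ey).round(2),o["force"][2].round(2),"T",o["wrist_torque"].round(2),"open",o["opening"].round(4))
E
python3 st.py; python3 - <<'E'
from h import *
a,d,K,T=grab("wrist"); save(a,"w4.png"); np.savez("w4.npz",a=a,d=d,K=K,T=T)
E
```

```text
Traceback (most recent call last):
  File "st.py", line 4, in <module>
    print("t",o["t"].round(2),"box x,y mm",(q@ex*1000).round(2),(q@ey*1000).round(2),"z",o["tool_pos"][2].round(4),"yaw",np.degrees(np.arctan2(M[1,0],M[0,0])).round(2),"F along,lat,z",(f@ex).round(2),(f@ey).round(2),o["force"][2].round(2),"T",o["wrist_torque"].round(2),"open",o["opening"].round(4))
              ^^^^^^^^^^^^
AttributeError: 'float' object has no attribute 'round'
```

View pics/w4.png

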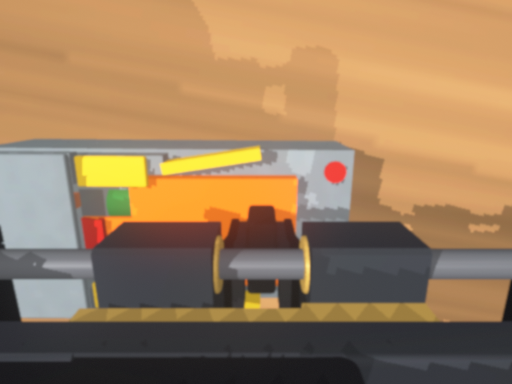

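The cover's front corner (131,177) is already under the near lip (147,186), the tooth is at the hood mouth (80,230), and the forces are about 1 N.

send_rows(targets=[[-0.01,0,0,0,0,0,1],[-0.02,0,0,0,0,0,1],[-0.02,0,0,0,0,0,1],[-0.02,0,0,0,0,0,1],[-0.02,0,0,0,0,0,1],[-0.02,0,0,0,0,0,1],[-0.01,0,0,0,0,0,1],[0,0,0,0,0,0,1],[0,0,0,0,0,0,1],[0,0,0,0,0,0,1]])

```text
t: 16.13
tool_pos: [0.5718, 0.2092, 0.0594]
ee_rot: [-2.41, 2.014, 0.001]
force: [-0.8, 1.2, 1.8]
opening: 0.0137
```

```bash
sed -i 's/o\["t"\].round(2)/round(float(o["t"]),2)/; s/o\["opening"\].round(4)/round(float(o["opening"]),4)/' st.py; python3 st.py
```

```text
t 16.13 box x,y mm -41.97 -0.92 z 0.0594 yaw -79.76 F along,lat,z 1.36 0.53 1.75 T [ 0.22  0.18 -0.05] open 0.0137
```

send_rows(targets=[[-0.01,0,0,0,0,0,1],[-0.01,0,0,0,0,0,1],[-0.01,0,0,0,0,0,1],[-0.01,0,0,0,0,0,1],[-0.01,0,0,0,0,0,1],[0,0,0,0,0,0,1],[0,0,0,0,0,0,1],[0,0,0,0,0,0,1],[0,0,0,0,0,0,1],[0,0,0,0,0,0,1]], force=15)

```text
t: 16.97
tool_pos: [0.5706, 0.216, 0.0594]
ee_rot: [-2.41, 2.015, 0.0]
force: [0.3, -2.4, 2.0]
opening: 0.014
```

```bash
python3 st.py
```

```text
t 16.97 box x,y mm -35.11 -0.96 z 0.0594 yaw -79.79 F along,lat,z -2.43 0.08 1.98 T [-0.51 -0.   -0.03] open 0.014
```

send_rows(targets=[[-0.005,0,0,0,0,0,1],[-0.005,0,0,0,0,0,1],[-0.005,0,0,0,0,0,1],[0,0,0,0,0,0,1],[0,0,0,0,0,0,1],[0,0,0,0,0,0,1],[0,0,0,0,0,0,1],[0,0,0,0,0,0,1],[0,0,0,0,0,0,1],[0,0,0,0,0,0,1]])

```text
t: 17.8
tool_pos: [0.5703, 0.218, 0.0593]
ee_rot: [2.41, -2.015, 0.0]
force: [0.9, -4.0, 3.3]
opening: 0.0136
```

```bash
python3 st.py
```

```text
t 17.8 box x,y mm -33.11 -0.93 z 0.0593 yaw -79.8 F along,lat,z -4.11 -0.16 3.34 T [-1.11  0.   -0.03] open 0.0136
```

send_rows(targets=[[-0.005,0,0,0,0,0,1],[-0.005,0,0,0,0,0,1],[-0.005,0,0,0,0,0,1],[0,0,0,0,0,0,1],[0,0,0,0,0,0,1],[0,0,0,0,0,0,1],[0,0,0,0,0,0,1],[0,0,0,0,0,0,1],[0,0,0,0,0,0,1],[0,0,0,0,0,0,1]])

```text
t: 18.63
tool_pos: [0.57, 0.2198, 0.0594]
ee_rot: [2.41, -2.015, 0.001]
force: [1.4, -5.7, 2.6]
opening: 0.0136
```

```bash
python3 st.py
```

```text
t 18.63 box x,y mm -31.22 -0.95 z 0.0594 yaw -79.82 F along,lat,z -5.88 -0.42 2.55 T [-1.39 -0.01  0.05] open 0.0136
```

send_rows(targets=[[-0.005,0,0,0,0,0,1],[-0.005,0,0,0,0,0,1],[0,0,0,0,0,0,1],[0,0,0,0,0,0,1],[0,0,0,0,0,0,1],[0,0,0,0,0,0,1],[0,0,0,0,0,0,1],[0,0,0,0,0,0,1],[0,0,0,0,0,0,1],[0,0,0,0,0,0,1]])

```text
t: 19.47
tool_pos: [0.5697, 0.2213, 0.0594]
ee_rot: [2.41, -2.015, 0.001]
force: [0.9, -5.4, 4.4]
opening: 0.0138
```

```bash
python3 st.py
```

```text
t 19.47 box x,y mm -29.77 -0.97 z 0.0594 yaw -79.82 F along,lat,z -5.51 0.02 4.4 T [-1.37 -0.12 -0.04] open 0.0138
```

send_rows(targets=[[-0.005,0,0,0,0,0,1],[-0.005,0,0,0,0,0,1],[0,0,0,0,0,0,1],[0,0,0,0,0,0,1],[0,0,0,0,0,0,1],[0,0,0,0,0,0,1],[0,0,0,0,0,0,1],[0,0,0,0,0,0,1],[0,0,0,0,0,0,1],[0,0,0,0,0,0,1]])

```text
t: 20.3
tool_pos: [0.5695, 0.2225, 0.0594]
ee_rot: [2.409, -2.016, 0.001]
force: [1.0, -7.6, 3.5]
opening: 0.0138
```

```bash
python3 st.py
```

```text
t 20.3 box x,y mm -28.53 -0.97 z 0.0594 yaw -79.83 F along,lat,z -7.69 0.34 3.51 T [-1.54 -0.11 -0.02] open 0.0138
```

send_rows(targets=[[-0.005,0,0,0,0,0,1],[-0.005,0,0,0,0,0,1],[0,0,0,0,0,0,1],[0,0,0,0,0,0,1],[0,0,0,0,0,0,1],[0,0,0,0,0,0,1],[0,0,0,0,0,0,1],[0,0,0,0,0,0,1],[0,0,0,0,0,0,1],[0,0,0,0,0,0,1]])

```text
t: 21.13
tool_pos: [0.5693, 0.2238, 0.0594]
ee_rot: [2.409, -2.016, 0.001]
force: [0.7, -7.6, 3.6]
opening: 0.0139
```

```bash
python3 st.py
```

```text
t 21.13 box x,y mm -27.23 -0.99 z 0.0594 yaw -79.84 F along,lat,z -7.57 0.59 3.58 T [-1.64 -0.12 -0.02] open 0.0139
```

send_rows(targets=[[-0.005,0,0,0,0,0,1],[-0.005,0,0,0,0,0,1],[0,0,0,0,0,0,1],[0,0,0,0,0,0,1],[0,0,0,0,0,0,1],[0,0,0,0,0,0,1],[0,0,0,0,0,0,1],[0,0,0,0,0,0,1],[0,0,0,0,0,0,1],[0,0,0,0,0,0,1]])

```text
t: 21.97
tool_pos: [0.569, 0.2252, 0.0594]
ee_rot: [2.409, -2.016, 0.001]
force: [1.0, -8.6, 4.4]
opening: 0.0139
```

```bash
python3 st.py
```

```text
t 21.97 box x,y mm -25.8 -0.96 z 0.0594 yaw -79.84 F along,lat,z -8.61 0.46 4.4 T [-1.68 -0.09  0.01] open 0.0139
```

send_rows(targets=[[-0.005,0,0,0,0,0,1],[-0.005,0,0,0,0,0,1],[0,0,0,0,0,0,1],[0,0,0,0,0,0,1],[0,0,0,0,0,0,1],[0,0,0,0,0,0,1],[0,0,0,0,0,0,1],[0,0,0,0,0,0,1],[0,0,0,0,0,0,1],[0,0,0,0,0,0,1]])

```text
t: 22.8
tool_pos: [0.5688, 0.2265, 0.0594]
ee_rot: [2.409, -2.016, 0.002]
force: [1.6, -7.6, 4.0]
opening: 0.0136
```

```bash
python3 st.py
```

```text
t 22.8 box x,y mm -24.48 -0.94 z 0.0594 yaw -79.85 F along,lat,z -7.74 -0.22 3.99 T [-1.79 -0.05 -0.04] open 0.0136
```

send_rows(targets=[[-0.005,0,0,0,0,0,1],[-0.005,0,0,0,0,0,1],[0,0,0,0,0,0,1],[0,0,0,0,0,0,1],[0,0,0,0,0,0,1],[0,0,0,0,0,0,1],[0,0,0,0,0,0,1],[0,0,0,0,0,0,1],[0,0,0,0,0,0,1],[0,0,0,0,0,0,1]])

```text
t: 23.63
tool_pos: [0.5683, 0.229, 0.0594]
ee_rot: [2.41, -2.015, 0.0]
force: [0.8, -5.6, 2.8]
opening: 0.0138
```

```bash
python3 st.py
```

```text
t 23.63 box x,y mm -21.85 -0.89 z 0.0594 yaw -79.81 F along,lat,z -5.69 0.18 2.82 T [-1.19 -0.03 -0.07] open 0.0138
```

send_rows(targets=[[-0.005,0,0,0,0,0,1],[-0.005,0,0,0,0,0,1],[0,0,0,0,0,0,1],[0,0,0,0,0,0,1],[0,0,0,0,0,0,1],[0,0,0,0,0,0,1],[0,0,0,0,0,0,1],[0,0,0,0,0,0,1],[0,0,0,0,0,0,1],[0,0,0,0,0,0,1]])

```text
t: 24.47
tool_pos: [0.5682, 0.2293, 0.0594]
ee_rot: [2.408, -2.016, 0.001]
force: [0.7, -8.4, 4.9]
opening: 0.0138
```

```bash
python3 st.py
```

```text
t 24.47 box x,y mm -21.6 -0.85 z 0.0594 yaw -79.86 F along,lat,z -8.38 0.72 4.86 T [-1.88 -0.04 -0.04] open 0.0138
```

The force dropped from 7.7 to 5.7 N with a 2.6 mm jump, which is the click. After that the cover hardly moved (0.25 mm), which suggests the stop. One more small push to confirm.

send_rows(targets=[[-0.005,0,0,0,0,0,1],[-0.005,0,0,0,0,0,1],[0,0,0,0,0,0,1],[0,0,0,0,0,0,1],[0,0,0,0,0,0,1],[0,0,0,0,0,0,1],[0,0,0,0,0,0,1],[0,0,0,0,0,0,1],[0,0,0,0,0,0,1],[0,0,0,0,0,0,1]])

```text
t: 25.3
tool_pos: [0.5681, 0.2294, 0.0594]
ee_rot: [2.406, -2.016, 0.003]
force: [-0.7, -12.6, 5.2]
opening: 0.0139
```

```bash
python3 st.py
```

```text
t 25.3 box x,y mm -21.5 -0.76 z 0.0594 yaw -79.93 F along,lat,z -12.29 2.87 5.23 T [-2.72  0.06 -0.04] open 0.0139
```

send_rows(targets=[[0.006,0,0,0,0,0,1],[0.006,0,0,0,0,0,1],[0.006,0,0,0,0,0,1],[0.006,0,0,0,0,0,1],[0.006,0,0,0,0,0,1],[0,0,0,0,0,0,1],[0,0,0,0,0,0,1],[0,0,0,0,0,0,1],[0,0,0,0,0,0,1],[0,0,0,0,0,0,1]])

```text
t: 26.13
tool_pos: [0.5684, 0.2282, 0.0593]
ee_rot: [-2.41, 2.014, 0.0]
force: [0.3, 0.7, 1.8]
opening: 0.0136
```

```bash
python3 st.py
```

```text
t 26.13 box x,y mm -22.74 -0.85 z 0.0593 yaw -79.77 F along,lat,z 0.64 -0.4 1.82 T [-0.03  0.01 -0.06] open 0.0136
```

send_rows(targets=[[0.005,0,0,0,0,0,1],[0.005,0,0,0,0,0,1],[0.005,0,0,0,0,0,1],[0,0,0,0,0,0,1],[0,0,0,0,0,0,1],[0,0,0,0,0,0,1],[0,0,0,0,0,0,1],[0,0,0,0,0,0,1],[0,0,0,0,0,0,1],[0,0,0,0,0,0,1]])

```text
t: 26.97
tool_pos: [0.5685, 0.2275, 0.0594]
ee_rot: [-2.41, 2.012, 0.002]
force: [-0.5, 5.2, 0.5]
opening: 0.0139
```

```bash
python3 st.py
```

```text
t 26.97 box x,y mm -23.42 -0.88 z 0.0594 yaw -79.71 F along,lat,z 5.19 -0.38 0.54 T [ 1.32  0.16 -0.05] open 0.0139
```

The pull test holds: 5.2 N with only 0.7 mm of give, so the tooth is behind the ledge. I'll relax, open part-way and lift off.

send_rows(targets=[[-0.005,0,0,0,0,0,1],[-0.005,0,0,0,0,0,1],[0,0,0,0,0,0,1],[0,0,0,0,0,0,1],[0,0,0,0,0,0,0.65],[0,0,0,0,0,0,0.65],[0,0,0,0,0,0,0.65],[0,0,0,0,0,0,0.65],[0,0,0,0,0,0,0.65],[0,0,0,0,0,0,0.65]])

```text
t: 27.8
tool_pos: [0.5686, 0.2268, 0.0593]
ee_rot: [2.41, -2.015, 0.0]
force: [0.0, 0.2, 0.5]
opening: 0.0302
```

send_rows(targets=[[0,0,0,0,0,0,0.65],[0,0,-0.02,0,0,0,0.65],[0,0,-0.04,0,0,0,0.65],[0,0,-0.06,0,0,0,0.65],[0,0,-0.1,0,0,0,0.65],[0,0,-0.15,0,0,0,0.65],[0,0,-0.15,0,0,0,0.65],[0,0,-0.15,0,0,0,0.65],[0,0,-0.1,0,0,0,0.65],[0,0,0,0,0,0,0.65]])

```text
t: 28.63
tool_pos: [0.5705, 0.2275, 0.1795]
ee_rot: [-2.405, 2.011, -0.003]
force: [0.6, 0.5, 1.2]
opening: 0.0306
```

```bash
python3 st.py; python3 - <<'E'
from h import *
import time
o=env.get_obs(); a,d,K,T=grab("wrist"); save(a,"w5.png"); np.savez("w5.npz",a=a,d=d,K=K,T=T)
E
```

```text
t 28.63 box x,y mm -23.74 -2.78 z 0.1795 yaw -79.8 F along,lat,z 0.35 -0.66 1.18 T [-0.03  0.13  0.03] open 0.0306
```

View pics/w5.png

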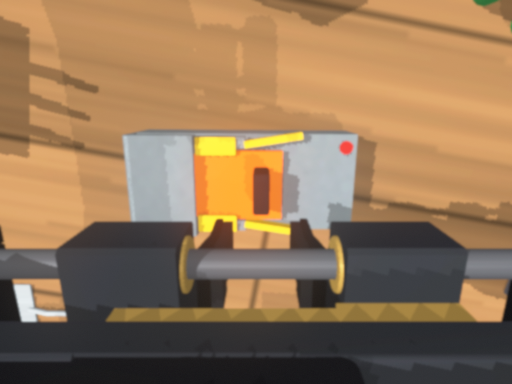

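The cover sits between the rails with its front under the lips and hood: plate cols 195–284, grip at (261,190). The fingers are clear. One numeric check, then I hand in.

```bash
python3 - <<'E'
from h import *
z=np.load("w5.npz"); a,d,K,T=[z[k] for k in "adKT"]; P=pts(d,K,T)
h=cv2.cvtColor(a,cv2.COLOR_RGB2HSV); m=(h[...,0]>=8)&(h[...,0]<18)&(h[...,1]>195)&(h[...,2]>150); m[:140]=m[222:]=0;m[:,:190]=m[:,300:]=0
o=np.array([.5636,.2504]); th=np.radians(100); ex=np.array([np.cos(th),np.sin(th)]); ey=np.array([-ex[1],ex[0]])
B=lambda u,v,zz:(lambda q:(q@ex*1000,q@ey*1000))(ray((u,v),zz,K,T)[:2]-o)
e=np.array([B(np.nonzero(m[v])[0][-1]+.5,v,.054) for v in range(160,205,4)]); print("plate rear x",np.median(e[:,0]).round(1),"angle deg",np.degrees(np.polyfit(e[:,1],e[:,0],1)[0]).round(2))
print("plate z",np.median(P[m][:,2]).round(4)); env.job_done()
E
```

```text
plate rear x -40.4 angle deg -17.27
plate z 0.0543
the job is handed in; nothing more can be done
```

I put the orange cover back on the grey box and handed the job in. It appears latched shut, but the tab and contact joints can't be read directly, so that comes from feel and pictures.

**What I did:** I gripped the larger orange cover and laid it flat on the entry deck. I slid it along the rails at no more than about 12.6 N on the wrist, opened the fingers part-way and lifted clear at about 29 s. I never went near the grey cover or the other bystanders, but took no final picture to confirm they had not moved.

**Signs that it latched:**
- **Click:** the push built to about 8.6 N, then fell from 7.7 to 5.7 N with a 2.6 mm jump.
- **End stop:** the next pushes moved it only 0.25 mm and then 0.1 mm. Grip centre was then at box x of about −21.5 mm.
- **Pull test:** a backward pull of about 5 N moved it only 0.7 mm.
- **Final picture:** it sat between the rails with its front at the hood. The plate top measured 54.3 mm high (54 expected). The rear edge was at box x −40.4 mm, which puts the grip centre at about −21 to −23 mm.

**Checks that disagreed:**
- **Plate angle:** an automatic fit of the rear edge gave −17°. In the picture the edge looks square to the rails, and the jaws holding it were within about 0.3° of them. I put the figure down to a poor colour mask, but handed in without repeating it.
- **Box position:** the wrist and top cameras disagreed by about 1.5 mm sideways and 1 to 3 mm along the box. I used a value in between for the sideways position.

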